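# Put the trolley wheel together on its stub axle

### The job

Put the trolley wheel together on the upright stub axle: first the large washer flat on the flange, then the wheel, then the small washer, and last the domed cap over the end of the axle. Every part must lie flat on the one below with the cap fully down, and all of them let go. Leave the jar and the wooden offcut standing where they are.

Things in the scene. Friction and masses are not known exactly. Their poses are not given: they have to be found in the camera images.
- axle: fixed stub axle: a round dark steel flange, 90 mm across and 6 mm thick, lying on the bamboo mat, with a bright upright steel pin in its middle. The pin is 16 mm thick up to 47 mm above the mat, then tapers to 8 mm at its flat top, 56 mm above the mat. Origin: centre of the flange's underside, on the pin's axis; z is up along the pin. It cannot be moved.
- large_washer: loose thick flat steel washer, 56 mm across, 10 mm thick, with a 24 mm hole (about 4 mm play all round on the pin), about 0.12 kg. Origin: centre of its underside; z is its axis, up.
- wheel: loose trolley wheel lying flat: black rubber tyre with a grey web and a bright hub, 64 mm across, 20 mm thick, with a 24 mm bore right through, about 0.15 kg; both sides alike. Origin: centre of its underside; z is its axis, up.
- small_washer: loose thick flat steel washer, 38 mm across, 10 mm thick, with a 24 mm hole, about 0.05 kg. Origin: centre of its underside; z is its axis, up.
- cap: loose steel axle cap standing mouth down, 36 mm across and 30 mm high with a domed closed top (its side is upright up to 22 mm); from below it has a blind bore 24 mm wide and 14 mm deep; about 0.08 kg. On the finished stack the pin reaches 10 mm into it. Origin: centre of its underside (the mouth); z is its axis, up.
- jar: bystander: loose jar of small hardware with a red lid, 59 mm across and 87 mm high, standing upright. Origin: centre of its underside. To be left alone.
- offcut: bystander: loose flat block of brown wood, 60 x 90 x 19 mm (x, y, z). Origin: centre of its underside. To be left alone.
- tool_box: bystander: fixed dark tool box with small parts in trays on top, 217 x 406 x 155 mm (x, y, z), at the right rear of the mat, close to some parts: keep clear of it. A paper roll and a hand vacuum hang half a metre up beyond the mat's left rear: swing in low, close to the robot. Origin: centre of its underside; its long front, with the two latches, faces its -x.
Not all that is in view belongs to the job. Leave any blue or purple look-alike of the small_washer alone.

How it is judged:
On the way, in this order (a step that is already met when the one before it is completed fails the run):
1. the large washer lies flat on the flange, round the axle (z of large_washer in the frame of axle between 0.003 and 0.009 m and horizontal distance between large_washer and axle below 0.008 m and angle between large_washer's own z axis and vertical below 0.12 rad), for 0.2 s.
2. the wheel lies on the large washer (z of wheel in the frame of axle between 0.013 and 0.019 m and horizontal distance between wheel and axle below 0.008 m and angle between wheel's own z axis and vertical below 0.12 rad), for 0.2 s.
3. the small washer lies on the wheel (z of small_washer in the frame of axle between 0.033 and 0.039 m and horizontal distance between small_washer and axle below 0.008 m and angle between small_washer's own z axis and vertical below 0.12 rad), for 0.2 s.
4. the cap sits over the axle's end, on the small washer (z of cap in the frame of axle between 0.043 and 0.049 m and horizontal distance between cap and axle below 0.008 m and angle between cap's own z axis and vertical below 0.12 rad), for 0.2 s.
At the end, for the whole second after the job is handed in: Large washer, wheel, small washer, cap on the axle in this order (undersides 6, 16, 36, 46 mm above the mat, within 3 mm), within 8 mm of its axis, level within 0.12 rad, at rest and let go; jar (upright within 0.3 rad) and offcut within 30 mm of where they were (all of step 1 and all of step 2 and all of step 3 and all of step 4 and linear speed of each of large_washer, wheel, small_washer, cap below 0.02 m/s and distance of each of jar, offcut from where it was at the start of the episode below 0.03 m and angle between jar's own z axis and vertical below 0.3 rad); the robot touches nothing.
It fails at once if the jar was knocked away or tipped (distance of jar from where it was at the start of the episode above 0.03 m or angle between jar's own z axis and vertical above 0.3 rad).
It fails at once if the offcut was pushed away (distance of offcut from where it was at the start of the episode above 0.03 m).
It also fails if it takes over 112 s, if anything falls off the work surface, if the arm or the gripper's body presses on something with over 40 N, if the wrist force passes 120 N, or if a joint passes its speed limit or range.

### The arm

A 7-joint arm with a two-finger parallel gripper is mounted at the origin on a cart in front of the work surface, level with it; the furniture and walls round the work are solid. World frame = base frame: x ahead of the robot, y to its left, z up, the work surface at z = 0. Lengths are in m, angles in rad, forces in N, time in s.
With the tool pointing down it reaches from about 0.4 to 0.925 m from the base axis. Payload 5.6 kg.
Tool frame: the origin (TCP) lies at the very end of the fingers, on their centre line; the grasp point (between the pads) lies robot.tcp_to_grasp behind it (robot.tcp_to_grasp is the distance from the TCP to the grasp point, in m); z points along the fingers, y is the line along which they close (so a half turn about z gives the same grasp; the last joint's range is limited). The gripper opens to 85 mm and grips with 20 to 120 N. Pads are 22 mm wide; open, the fingers measure 114 mm over their backs; the gripper's body (76 mm by 85 mm) begins 54 mm behind the grasp point. The pads swing forward as they close: fully open they stand 13 mm farther back than shut.
Start: joints at [-1.306, 0.468, -0.012, 1.603, 0.006, 1.071, -0.056], TCP at [0.197, 0.619, 0.231] pointing down, gripper open.
Joint ranges: [-2.53, 2.53], [-0.31, 2.02], [-1.57, 1.55], [0.28, 2.44], [-1.29, 4.43], [0.15, 1.84], [-2.92, 2.92]. Speed limits (rad/s): [2.57, 2.57, 3.14, 3.14, 3.14, 3.14, 3.14].

### API

Orientations are given as a rotation vector (axis times angle).
In Python, from plant import robot gives the robot as it stands.
- The arm moves only by the tool apply_moves, never from a script. Its argument "commands" is a list of rows, each an object with "hand": the finger opening in mm, from 0 to 85.4; "translation": the shift along the world's x, y, z in mm, a list of three; "turn": the turn about the world's z in rad. A call has 1 to 12 rows; each row is the pose to reach, as a shift and turn from the pose commanded when the call began; what a row does not reach only later rows make up. A row lasts 1/12 s, in which the tool goes at most 41.7 mm and 7.16 degrees, less where a joint would pass 70% of its speed; a pose out of reach is approached as far as the arm can. A call with a gripper value outside its range is refused whole. The fingers move at their own pace and stop on an object; "force" is the grip in N (left out, the last holds). Time passes only in rows, so rows that repeat a pose let the fingers close. It gives the time, the measured TCP pose, the force, the opening and the grip force at its end, in the units of the state.
- robot.sense(): the state, without advancing time (a new reading comes with each control period).
- robot.grab_frame(name): name is "side" or "top" or "wrist"; returns a dict with "color" (480x640x3 uint8, red, green, blue), "range_z" (480x640 float32, m along the optical axis (not along the pixel's ray), 0 where there is no reading), "camera_matrix" (3x3 intrinsics, pixels), "k1" (the pictures are not rectified: a ray, as slopes to the right and down, at radius r is drawn at 1 + k1 r^2 times it, then the intrinsics apply), "position" and "rotation" of the camera in the world. Camera axes: x right, y down, z forward; pixel columns grow to the right and rows downward; lengths in m; the calibration is good to about 2 mm. A picture is of the moment at which its call begins.
- robot.close_job(): hands the job in; it is judged then, once.
The state is a dict: "t": time; "qpos": joint angles; "dq": joint speeds; "joint_efforts": joint torques, N m; "tcp_pos": TCP position; "ee_rot": TCP orientation; "wrist_force": force on the tool from outside, world axes, zero at the start; "wrist_torque": the same for the moment, N m; "width": opening from 0.0 (shut) to 1.0 (fully open); "gripper_force": force on a finger pad.
Only numpy, scipy, OpenCV 4.12 (cv2) and the standard library are available. Lean on these libraries where they do the work, as an engineer would, in place of code of your own. Each camera call takes 0.05 s, during which the arm holds its last target. There are 200 camera calls.

## Working session

There is one attempt and no reset: what is moved stays moved. The work goes in short steps, Python scripts to look and compute and a tool call to move; the robot and the scene stay as the last step left them, time stands still between calls to the robot, and variables do not carry over. Pictures are saved under pics/ and viewed, at most 14 in all, crops included, and the job is handed in when it is done.

Besides the shell and the picture viewer there is one more tool, called after ">>>" in YAML: its name, and indented under it one key for each argument. apply_moves: Moves the arm, as the interface text tells. Its arguments: {"type":"object","properties":{"commands":{"type":"array"},"force":{"type":"number"}},"required":["commands"]}

```bash
mkdir -p pics; ls
cat > h.py <<'E'
import numpy as np, cv2
from plant import robot
def grab(n,save=None):
    f=robot.grab_frame(n)
    if save: cv2.imwrite('pics/'+save,f['color'][:,:,::-1])
    return f
def rays(f,uv):
    K=np.array(f['camera_matrix'],float);uv=np.atleast_2d(np.array(uv,float))
    d=(uv-[K[0,2],K[1,2]])/[K[0,0],K[1,1]];s=d.copy()
    for _ in range(20): s=d/(1+f['k1']*(s**2).sum(1,keepdims=True))
    return np.c_[s,np.ones(len(s))]@np.array(f['rotation']).T
def plane(f,uv,z):
    r=rays(f,uv);p=np.array(f['position']);return p+r*((z-p[2])/r[:,2])[:,None]
def depth(f,uv):
    uv=np.atleast_2d(uv).astype(int);z=f['range_z'][uv[:,1],uv[:,0]]
    return np.array(f['position'])+rays(f,uv)*z[:,None]
def cloud(f):
    v,u=np.mgrid[0:480,0:640];return depth(f,np.c_[u.ravel(),v.ravel()]).reshape(480,640,3)
E
python3 - <<'E'
from h import *
for n in ['side','top','wrist']:
    f=grab(n,n+'0.png');print(n,np.round(f['position'],3),np.round(f['rotation'],2).tolist(),f['camera_matrix'][0][0],f['k1'])
print(robot.tcp_to_grasp,robot.sense())
E
```

```text
pics
side [0.251 1.077 0.539] [-0.37, 2.53, -1.56] 512.0935252811565 -0.06060662499710903
top [0.467 0.092 1.283] [-2.16, 2.18, -0.06] 482.80401981821194 -0.07753159800187905
wrist [0.135 0.639 0.373] [2.36, 1.72, 0.23] 350.3559127878337 0.004664881516303389
0.0187 {'t': 0.15, 'qpos': array([-1.30598578,  0.46815895, -0.01161017,  1.60343211,  0.00600315,
        1.07143709, -0.0563003 ]), 'dq': array([-9.43809437e-04, -2.46591556e-03,  8.50937864e-04, -2.45392764e-03,
        5.77873239e-05,  1.01047476e-03, -1.03204242e-03]), 'joint_efforts': array([ 4.54003630e-04, -5.32788849e+01,  2.14750750e-02, -2.51552725e+01,
        1.14567127e-02,  5.57866297e-03,  1.73805341e-05]), 'tcp_pos': array([0.19685313, 0.61900301, 0.23055922]), 'ee_rot': array([-4.81673027e-01, -3.10433606e+00,  2.19405083e-03]), 'wrist_force': array([-0.52283288,  0.75115066, -0.04308965]), 'wrist_torque': array([-0.00606721, -0.02180084, -0.02687164]), 'gripper_force': 0.0, 'width': 0.997135739009745}
```

View pics/top0.png

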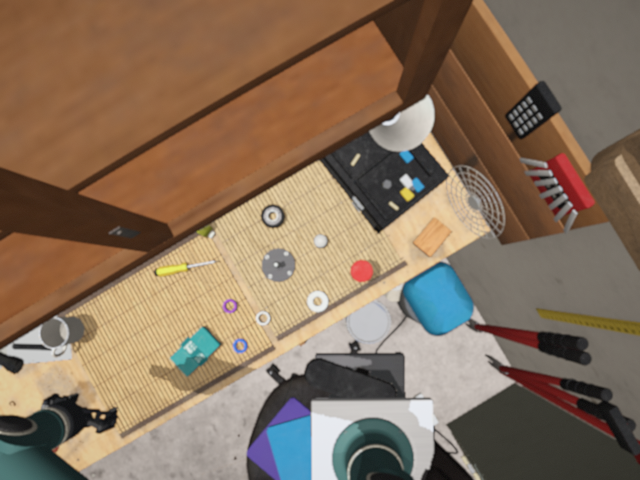

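View pics/side0.png

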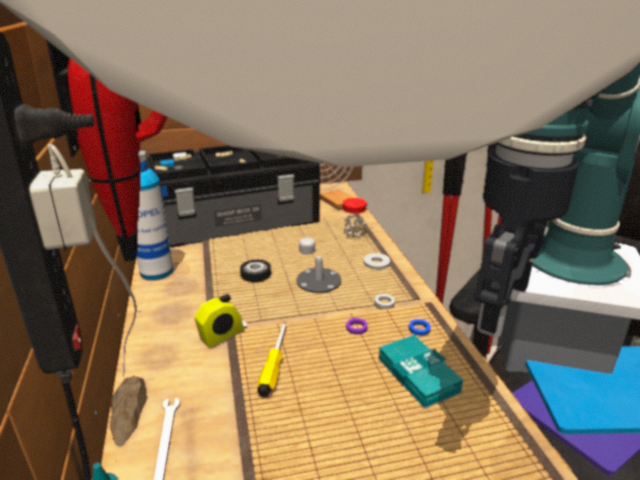

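The top view shows the axle at (278,264), large washer (317,301), small washer (263,318), wheel (272,215), cap (320,241), jar (361,270) and offcut (432,237). The decoys are at (231,306) and (240,345). In the side view they are at: axle (319,278), wheel (256,270), cap (307,245), large washer (377,261), small washer (385,300).

```bash
cat > m.py <<'E'
from h import *
T=dict(axle=(278,264),lw=(317,301),sw=(263,318),wheel=(272,215),cap=(320,241),jar=(361,270),off=(432,237))
S=dict(axle=(319,278),lw=(377,261),sw=(385,300),wheel=(256,270),cap=(307,245),jar=(355,206))
t=grab('top');s=grab('side')
ct,cs=cloud(t),cloud(s)
H=dict(axle=.006,lw=.01,sw=.01,wheel=.02,cap=.03,jar=.087,off=.019)
for k,(u,v) in T.items():
    p=plane(t,(u,v),H[k])[0]
    # heights around in depth clouds
    out=[]
    for c in (ct,cs):
        m=(np.hypot(c[...,0]-p[0],c[...,1]-p[1])<.05)&(c[...,2]<.12)&(c[...,2]>-.05)
        z=c[m][:,2]; out+= [len(z), np.round(np.percentile(z,[5,50,95,99]),3).tolist()] if len(z) else [0]
    tri=None
    if k in S:
        r1=rays(t,(u,v))[0];r2=rays(s,S[k])[0];p1,p2=np.array(t['position']),np.array(s['position'])
        a=np.linalg.lstsq(np.c_[r1,-r2],p2-p1,rcond=None)[0];q1=p1+a[0]*r1;q2=p2+a[1]*r2
        tri=(np.round((q1+q2)/2,3),round(np.linalg.norm(q1-q2),4))
    print(k,np.round(p,3),round(np.hypot(p[0],p[1]),3),tri,out)
# obstacles overhead (low things in region)
for c,n in((ct,'top'),(cs,'side')):
    for x in np.arange(.2,1.1,.1):
        row=[]
        for y in np.arange(-.5,.7,.1):
            m=(abs(c[...,0]-x)<.05)&(abs(c[...,1]-y)<.05)
            row.append('%5.2f'%c[m][:,2].max() if m.any() else '  -  ')
        print(n,'%.1f'%x,' '.join(row))
for f,n in((t,'t1'),(s,'s1')):
    im=f['color'][:,:,::-1]
    cr=im[190:340,210:410] if n=='t1' else im[190:320,230:410]
    cv2.imwrite(f'pics/{n}.png',cv2.resize(cr,None,fx=4,fy=4,interpolation=cv2.INTER_CUBIC))
E
python3 m.py
```

```text
Traceback (most recent call last):
  File "m.py", line 5, in <module>
    ct,cs=cloud(t),cloud(s)
          ~~~~~^^^
  File "h.py", line 18, in cloud
    v,u=np.mgrid[0:480,0:640];return depth(f,np.c_[u.ravel(),v.ravel()]).reshape(480,640,3)
                                     ~~~~~^^^^^^^^^^^^^^^^^^^^^^^^^^^^^^
  File "h.py", line 16, in depth
    return np.array(f['position'])+rays(f,uv)*z[:,None]
                                   ~~~~~~~~~~^~~~~~~~~~
numpy._core._exceptions._ArrayMemoryError: Unable to allocate 703. GiB for an array with shape (307200, 307200) and data type float64
```

```bash
sed -i "s/np.array(f\['rotation'\]).T/cv2.Rodrigues(np.array(f['rotation'],float))[0].T/" h.py; python3 m.py
```

```text
axle [0.509 0.244 0.006] 0.564 (array([0.507, 0.244, 0.006]), np.float64(0.0026)) [1090, [-0.002, 0.006, 0.012, 0.053], 1170, [-0.002, 0.006, 0.042, 0.054]]
lw [0.411 0.141 0.01 ] 0.434 (array([0.41 , 0.141, 0.005]), np.float64(0.0012)) [1122, [-0.006, 0.001, 0.012, 0.014], 855, [-0.003, -0.0, 0.011, 0.011]]
sw [0.367 0.284 0.01 ] 0.464 (array([0.366, 0.284, 0.006]), np.float64(0.0007)) [1113, [-0.007, -0.001, 0.01, 0.013], 1291, [-0.006, -0.001, 0.009, 0.011]]
wheel [0.638 0.258 0.02 ] 0.688 (array([0.637, 0.259, 0.011]), np.float64(0.0043)) [1075, [-0.005, 0.002, 0.023, 0.025], 1072, [-0.002, 0.008, 0.02, 0.021]]
cap [0.567 0.132 0.03 ] 0.582 (array([0.568, 0.132, 0.014]), np.float64(0.0003)) [1098, [-0.006, 0.0, 0.029, 0.033], 770, [-0.002, -0.0, 0.028, 0.03]]
jar [0.49  0.029 0.087] 0.49 (array([0.488, 0.028, 0.075]), np.float64(0.0036)) [1118, [-0.005, 0.002, 0.09, 0.092], 1131, [-0.002, 0.009, 0.087, 0.088]]
off [ 0.576 -0.162  0.019] 0.598 None [1115, [-0.007, 0.013, 0.018, 0.02], 409, [-0.006, 0.013, 0.015, 0.016]]
top 0.2  0.27 -0.74 -0.75 -0.00  0.00  0.01 -0.00 -0.00  0.01
[... 685 characters left out ...]
   -     -   -0.06 -0.05 -0.06  0.00  0.03  0.03  0.46
side 0.3  0.07 -0.20   -     -     -     -   -0.00  0.00  0.01  0.03  0.03  0.00
side 0.4  0.04  0.04   -     -   -0.00  0.00  0.01  0.01  0.01  0.01  0.00  0.00
side 0.5   -    0.04   -    0.02  0.00  0.09  0.09  0.06  0.05  0.01  0.02  0.03
side 0.6   -    0.04  0.07  0.07  0.02  0.17  0.03  0.03  0.02  0.07  0.07  0.18
side 0.7   -     -    0.07  0.07  0.15  0.17  0.17  0.02  0.02  0.00  0.46  0.51
side 0.8   -     -     -     -    0.16  0.17  0.17  0.17  0.24  0.20  0.47  0.47
side 0.9   -     -     -    0.14  0.17  0.17  0.17  0.17  0.07  0.09   -     -  
side 1.0   -     -     -     -    0.22   -    0.17   -     -     -     -     -
```

View pics/t1.png

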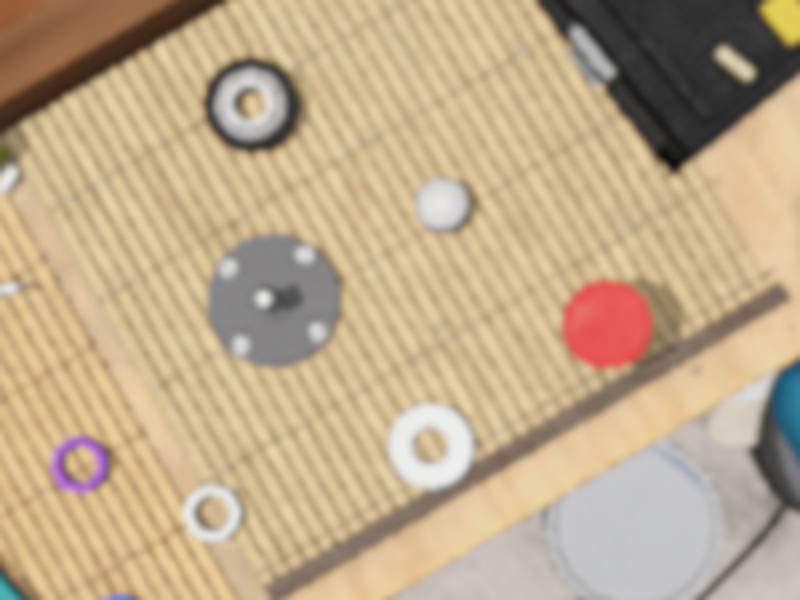

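Both views agree within a few mm, and the heights match the text. I'll swing low to above the large washer, keeping the yaw.

>>> apply_moves:
  commands:
    - {"hand": 85, "translation": [18, -40, -10], "turn": 0}
    - {"hand": 85, "translation": [35, -78, -20], "turn": 0}
    - {"hand": 85, "translation": [52, -116, -30], "turn": 0}
    - {"hand": 80, "translation": [69, -154, -40], "turn": 0}
    - {"hand": 75, "translation": [86, -192, -45], "turn": 0}
    - {"hand": 70, "translation": [103, -230, -50], "turn": 0}
    - {"hand": 70, "translation": [120, -268, -55], "turn": 0}
    - {"hand": 70, "translation": [137, -306, -60], "turn": 0}
    - {"hand": 70, "translation": [154, -344, -65], "turn": 0}
    - {"hand": 70, "translation": [171, -382, -70], "turn": 0}
    - {"hand": 70, "translation": [188, -420, -75], "turn": 0}
    - {"hand": 70, "translation": [205, -458, -80], "turn": 0}

```text
t: 1.35
tcp_pos: [0.399, 0.1677, 0.1526]
ee_rot: [0.481, 3.104, 0.001]
wrist_force: [0.9, 0.8, 0.5]
width: 0.817
gripper_force: 0.0
```

>>> apply_moves:
  commands:
    - {"hand": 70, "translation": [9, -20, 0], "turn": 0}
    - {"hand": 70, "translation": [9, -20, 0], "turn": 0}
    - {"hand": 70, "translation": [9, -20, 0], "turn": 0}
    - {"hand": 70, "translation": [9, -20, 0], "turn": 0}

```text
t: 1.68
tcp_pos: [0.4073, 0.1502, 0.1525]
ee_rot: [0.481, 3.104, 0.001]
wrist_force: [0.1, 0.2, -0.0]
width: 0.817
gripper_force: 0.0
```

Run:
```python
from h import *
s=robot.sense();print(s['tcp_pos'],s['ee_rot'],s['width'],s['qpos'],s['wrist_force'])
f=grab('wrist','w1.png');print(f['position'])
```

```text
[0.4072616  0.15020535 0.15249863] [4.80637376e-01 3.10448685e+00 9.78237662e-04] 0.8168833659603235 [-0.60314204  0.21600972  0.19381732  2.19076209 -0.06199556  0.73926533
  0.89569511] [ 0.13382744  0.19880651 -0.03536401]
[0.34512403 0.16982579 0.29506147]
```

View pics/w1.png

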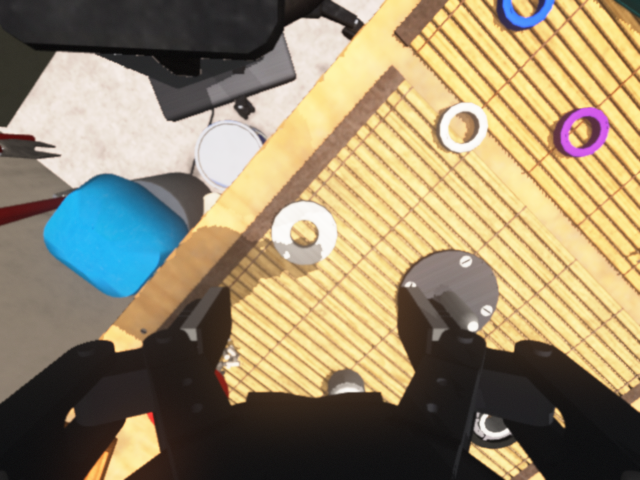

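The wrist view shows the large washer at (305,233), small washer (463,128), flange (450,293), pin top (473,325), cap (346,383) and part of the wheel at (493,425). I'll refine the positions with contour fits.

```bash
cat >> h.py <<'E'
def blobs(f,mask,z,amin=150):
    out=[]
    for c in cv2.findContours(mask.astype(np.uint8),cv2.RETR_EXTERNAL,cv2.CHAIN_APPROX_NONE)[0]:
        if cv2.contourArea(c)<amin: continue
        P=plane(f,c[:,0,:],z)[:,:2]   # metric outline on the plane
        (x,y),r=cv2.minEnclosingCircle((P*1000).astype(np.float32))
        (ex,ey),(a,b),_=cv2.fitEllipse((P*1000).astype(np.float32))
        out.append((np.round(c[:,0].mean(0)),np.round([ex,ey,a,b],1)))
    return out
E
python3 - <<'E'
from h import *
f=grab('wrist');hsv=cv2.cvtColor(f['color'],cv2.COLOR_RGB2HSV)
h,s,v=[hsv[...,i].astype(int) for i in range(3)]
R=np.zeros((480,640),bool)
def win(u,v,r): m=R.copy();m[max(v-r,0):v+r,u-r:u+r]=1;return m
for n,z,(a,b,r) in(('lw',.01,(305,233,42)),('sw',.01,(463,128,33))):
    for t in(50,70): print(n,blobs(f,(s<t)&(v>150)&win(a,b,r),z))
fl=(s<70)&(v<150)&win(450,293,62)
print('fl',blobs(f,cv2.morphologyEx(fl.astype(np.uint8),cv2.MORPH_CLOSE,np.ones((9,9))),.006))
c=cloud(f)
for n,(a,b,r) in dict(lw=(305,233,42),sw=(463,128,33),cap=(346,383,20),fl=(450,293,62)).items():
    m=win(a,b,r);print(n,np.round(np.percentile(c[m][:,2],[5,25,50,75,90,98]),4))
m=win(473,325,40)&(c[...,2]>.045)&(c[...,2]<.065);print('pin',m.sum(),c[m].mean(0))
t=grab('top');print('pin top cam',plane(t,(275.5,264.5),.056),plane(t,(278.75,265),.006))
E
```

```text
lw [(array([304., 233.]), array([410. , 140.5,  53.9,  54.6]))]
lw [(array([304., 233.]), array([410.1, 140.5,  54.6,  55. ]))]
sw [(array([463., 128.]), array([367.1, 284. ,  36.4,  36.8]))]
sw [(array([463., 128.]), array([367.2, 284. ,  36.9,  37.1]))]
fl [(array([458., 309.]), array([507.6, 248.7,  70.3, 105.3]))]
lw [-0.0045 -0.0008  0.0002  0.0096  0.0104  0.0112]
sw [-0.0056 -0.0044 -0.0007  0.0082  0.0099  0.0108]
cap [-0.0012  0.0005  0.0152  0.0282  0.2276  0.2292]
fl [-0.0036 -0.0003  0.0058  0.1671  0.1976  0.211 ]
pin 334 [0.50417069 0.24323744 0.0518557 ]
pin top cam [[0.50585995 0.24461142 0.056     ]] [[0.50604945 0.24219151 0.006     ]]
```

>>> apply_moves:
  commands:
    - {"hand": 70, "translation": [3, -10, -30], "turn": 0}
    - {"hand": 70, "translation": [3, -10, -65], "turn": 0}
    - {"hand": 70, "translation": [3, -10, -95], "turn": 0}
    - {"hand": 70, "translation": [3, -10, -120], "turn": 0}
    - {"hand": 70, "translation": [3, -10, -135], "turn": 0}
    - {"hand": 70, "translation": [3, -10, -142], "turn": 0}
    - {"hand": 70, "translation": [3, -10, -146], "turn": 0}
    - {"hand": 70, "translation": [3, -10, -150], "turn": 0}
    - {"hand": 70, "translation": [3, -10, -150], "turn": 0}
    - {"hand": 70, "translation": [3, -10, -150], "turn": 0}

```text
t: 2.67
tcp_pos: [0.4109, 0.1399, 0.003]
ee_rot: [0.481, 3.103, 0.001]
wrist_force: [0.7, 0.1, 0.2]
width: 0.821
gripper_force: 0.0
```

Run:
```python
from h import *
f=grab('wrist','w2.png');s=robot.sense();print(s['tcp_pos'],s['wrist_force'])
```

```text
[0.41104267 0.13982956 0.00315282] [-0.16148562  1.01712235  1.12469492]
```

View pics/w2.png

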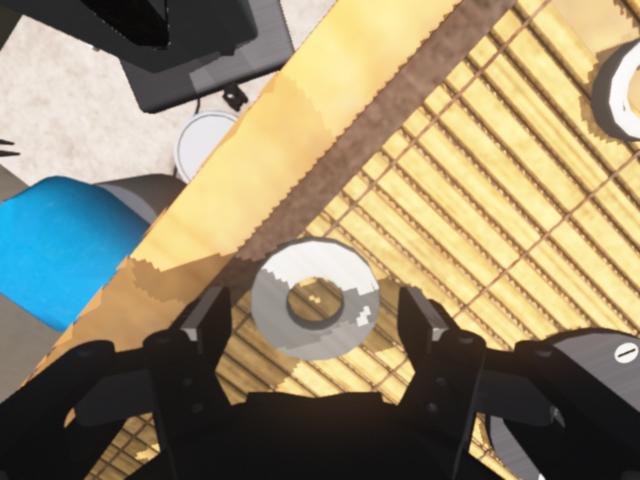

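The washer is at (316,300), midway between the pads at columns 231 and 398. I'll lower slightly and grip.

>>> apply_moves:
  commands:
    - {"hand": 70, "translation": [-1, 0, -4], "turn": 0}
    - {"hand": 62, "translation": [-1, 0, -4], "turn": 0}
    - {"hand": 50, "translation": [-1, 0, -4], "turn": 0}
    - {"hand": 45, "translation": [-1, 0, -4], "turn": 0}
    - {"hand": 45, "translation": [-1, 0, -4], "turn": 0}
    - {"hand": 45, "translation": [-1, 0, -4], "turn": 0}
    - {"hand": 45, "translation": [-1, 0, -4], "turn": 0}
    - {"hand": 45, "translation": [-1, 0, -4], "turn": 0}
  force: 40

```text
t: 3.38
tcp_pos: [0.4094, 0.1395, -0.0009]
ee_rot: [0.481, 3.105, 0.001]
wrist_force: [-1.4, -1.2, 10.7]
width: 0.631
gripper_force: 40.0
```

>>> apply_moves:
  commands:
    - {"hand": 45, "translation": [0, 0, 3], "turn": 0}
    - {"hand": 45, "translation": [0, 0, 15], "turn": 0}
    - {"hand": 45, "translation": [0, 0, 40], "turn": 0}
    - {"hand": 45, "translation": [0, 0, 70], "turn": 0}
    - {"hand": 45, "translation": [0, 0, 95], "turn": 0}
    - {"hand": 45, "translation": [0, 0, 100], "turn": 0}
    - {"hand": 45, "translation": [0, 0, 100], "turn": 0}
    - {"hand": 45, "translation": [0, 0, 100], "turn": 0}

```text
t: 4.05
tcp_pos: [0.409, 0.1395, 0.098]
ee_rot: [-0.481, -3.104, -0.0]
wrist_force: [-0.1, -0.2, -2.6]
width: 0.626
gripper_force: 42.7
```

Run:
```python
from h import *
f=grab('wrist','w3.png');s=robot.sense();print(s['tcp_pos'],s['wrist_force'])
```

```text
[0.40854856 0.13916777 0.09741662] [-0.14717357 -0.02598231 -1.79607223]
```

View pics/w3.png

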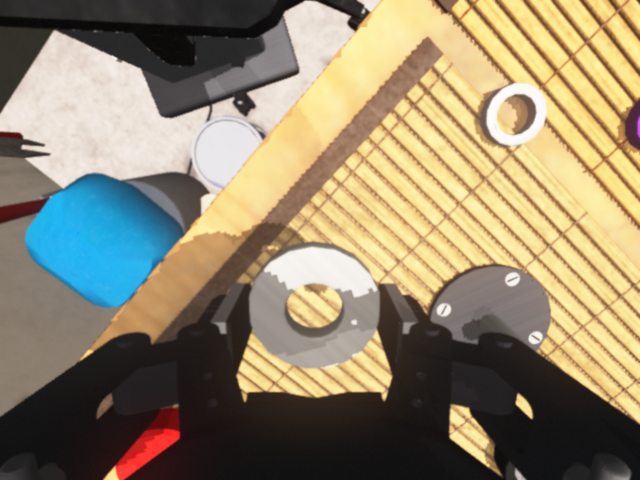

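The washer is held level, with its outline centred at (315,305). Next I'll compute its in-hand offset and refine the axle position from both fixed cameras.

```bash
cat >> h.py <<'E'
def hsvm(f):
    h=cv2.cvtColor(f['color'],cv2.COLOR_RGB2HSV).astype(int);return h[...,0],h[...,1],h[...,2]
def win(u,v,r):
    m=np.zeros((480,640),bool);m[max(v-r,0):v+r,max(u-r,0):u+r]=1;return m
E
python3 - <<'E'
from h import *
f=grab('wrist');s=robot.sense();tz=s['tcp_pos'];h,S,V=hsvm(f)
m=(S<60)&(V>110)&win(315,305,70)
m[:, :250]=0;m[:,380:]=0
print(tz*1000,'held',blobs(f,m,tz[2]+.011))
hole=(S>70)&win(315,308,34);print('hole',blobs(f,hole,tz[2]+.011,80))
t=grab('top');sd=grab('side')
for n,c,w in(('top',t,(278,265,24)),('side',sd,(319,282,26))):
    h,S,V=hsvm(c);m=((S<75)&win(*w)).astype(np.uint8);m=cv2.morphologyEx(m,cv2.MORPH_OPEN,np.ones((3,3)));print(n,blobs(c,m,.006))
    cl=cloud(c);q=win(*w)&(cl[...,2]>.048)&(cl[...,2]<.062);print('pin',q.sum(),cl[q].mean(0)*1000)
cv2.imwrite('pics/s2.png',np.vstack([cv2.resize(t['color'][235:295,240:340,::-1],None,fx=5,fy=5,interpolation=2),cv2.resize(sd['color'][240:300,270:370,::-1],None,fx=5,fy=5,interpolation=2)]))
E
```

```text
[408.37489202 139.0375039   97.13185005] held [(array([314., 306.]), array([408.3, 139.4,  53.5,  55.5]))]
hole [(array([314., 306.]), array([407.1, 139.7,  19.4,  22.8]))]
top [(array([277., 265.]), array([506.7, 246. ,  89.6,  92.9]))]
pin 25 [507.4843911  243.4352809   54.31685915]
side [(array([318., 276.]), array([509.1, 237.6,  78.6, 128.3]))]
pin 32 [507.22822781 247.31611455  52.17931776]
```

View pics/s2.png

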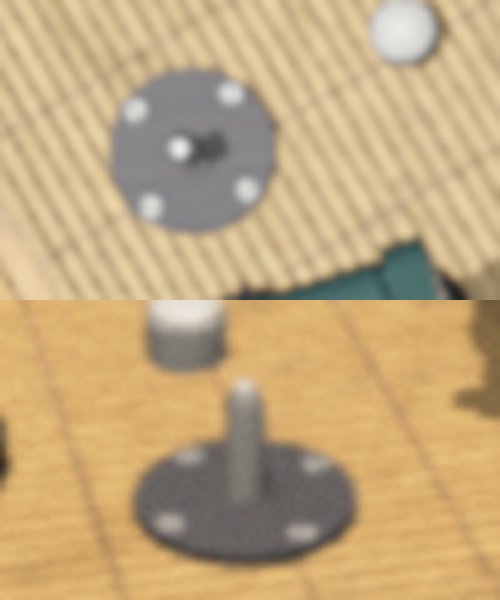

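In the crop, the pin top sits at (276,264.6) and the flange centre at (278.7,265.2) in the top image. In the side image they are at (318.6,257.2) and (319,279.4).

```bash
cat >> h.py <<'E'
def tri(f,a,g,b):
    r1=rays(f,a)[0];r2=rays(g,b)[0];p1,p2=np.array(f['position']),np.array(g['position'])
    k=np.linalg.lstsq(np.c_[r1,-r2],p2-p1,rcond=None)[0];q1=p1+k[0]*r1;q2=p2+k[1]*r2
    return np.round((q1+q2)*500,1),round(np.linalg.norm(q1-q2)*1000,1)
E
python3 - <<'E'
from h import *
t=grab('top');s=grab('side')
print(tri(t,(276,264.6),s,(318.6,257.2)),tri(t,(278.7,265.2),s,(319,279.4)))
for c,a,b in((t,(276,264.6),(278.7,265.2)),(s,(318.6,257.2),(319,279.4))): print(plane(c,a,.056)*1000,plane(c,b,.006)*1000)
E
```

```text
(array([506.3, 243.8,  53.2]), np.float64(1.2)) (array([506. , 242.9,   2.1]), np.float64(0.8))
[[505.59569504 243.33103074  56.        ]] [[505.52016224 242.32507113   6.        ]]
[[505.37111911 248.76106928  56.        ]] [[504.52544081 249.03107909   6.        ]]
```

>>> apply_moves:
  commands:
    - {"hand": 45, "translation": [20, 21, 0], "turn": 0}
    - {"hand": 45, "translation": [42, 45, 0], "turn": 0}
    - {"hand": 45, "translation": [65, 69, 0], "turn": 0}
    - {"hand": 45, "translation": [85, 91, 0], "turn": 0}
    - {"hand": 45, "translation": [97, 103, 0], "turn": 0}
    - {"hand": 45, "translation": [97, 103, 0], "turn": 0}
    - {"hand": 45, "translation": [97, 103, 0], "turn": 0}
    - {"hand": 45, "translation": [97, 103, 0], "turn": 0}

```text
t: 5.02
tcp_pos: [0.5054, 0.2413, 0.0974]
ee_rot: [-0.482, -3.103, 0.003]
wrist_force: [-0.2, -1.4, -1.7]
width: 0.629
gripper_force: 42.7
```

Run:
```python
from h import *
f=grab('wrist','w4.png');s=robot.sense();print(s['tcp_pos'],s['wrist_force'])
```

```text
[0.50536539 0.24119771 0.09765803] [ 0.12854299 -0.41250769 -0.76949802]
```

View pics/w4.png

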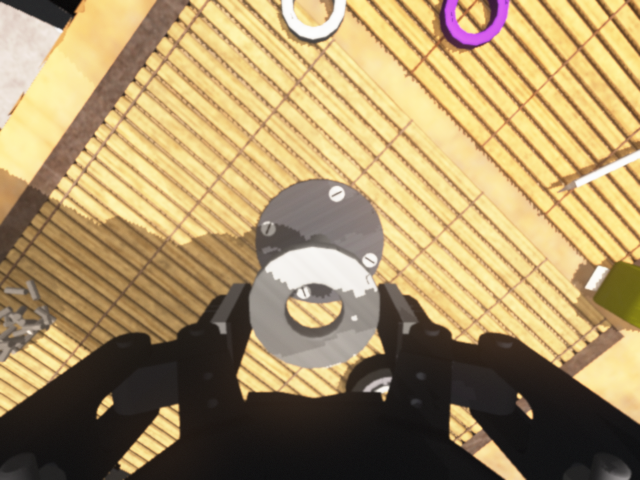

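The flange shows at about (320,240) behind the held washer, which is centred at (315,305). I'll fit its visible upper edge with the known radius.

```bash
cat > fl.py <<'E'
from h import *
from scipy.optimize import least_squares
f=grab('wrist');h,S,V=hsvm(f);tz=robot.sense()['tcp_pos']*1000
m=((S<90)&(V<150)&win(320,215,75)).astype(np.uint8);m[245:]=0
c=max(cv2.findContours(cv2.morphologyEx(m,cv2.MORPH_CLOSE,np.ones((5,5))),0,1)[0],key=cv2.contourArea)[:,0]
c=c[c[:,1]<235]
P=plane(f,c,.006)[:,:2]*1000
r=least_squares(lambda x:np.hypot(P[:,0]-x[0],P[:,1]-x[1])-x[2],[506,243,45],loss='soft_l1')
print('flange',r.x,np.abs(r.fun).mean(),len(P),'tcp',tz)
E
python3 fl.py
```

```text
flange [506.56556349 243.58928611  43.5958513 ] 1.8559533869526939 227 tcp [505.58683246 241.26447909  97.95732828]
```

>>> apply_moves:
  commands:
    - {"hand": 45, "translation": [1, 2, 0], "turn": 0}
    - {"hand": 45, "translation": [1, 2, -20], "turn": 0}
    - {"hand": 45, "translation": [1, 2, -35], "turn": 0}
    - {"hand": 45, "translation": [1, 2, -42], "turn": 0}
    - {"hand": 45, "translation": [1, 2, -48], "turn": 0}
    - {"hand": 45, "translation": [1, 2, -54], "turn": 0}
    - {"hand": 45, "translation": [1, 2, -60], "turn": 0}
    - {"hand": 45, "translation": [1, 2, -60], "turn": 0}

```text
t: 5.78
tcp_pos: [0.507, 0.2442, 0.0376]
ee_rot: [-0.482, -3.104, 0.001]
wrist_force: [-0.0, 0.3, -1.8]
width: 0.625
gripper_force: 42.7
```

Run:
```python
from h import *
f=grab('wrist','w5.png');s=robot.sense();print(s['tcp_pos'],s['wrist_force'])
```

```text
[0.5072344  0.24428787 0.03807838] [-0.66289895  0.24061113 -1.86602221]
```

View pics/w5.png

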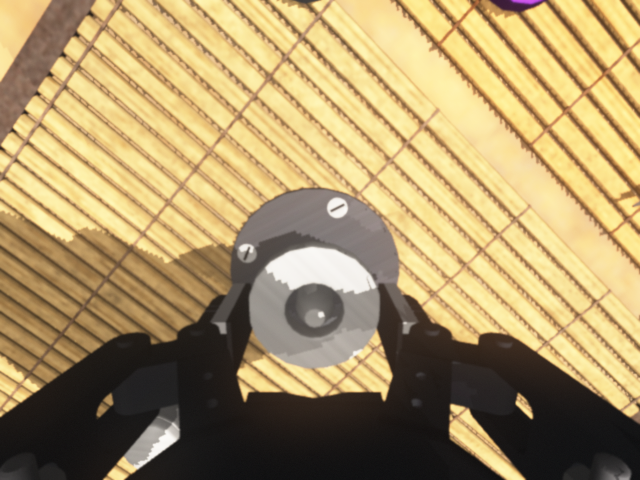

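The pin shows through the hole at (316,312), with no contact force. I'll lower and release.

>>> apply_moves:
  commands:
    - {"hand": 45, "translation": [-1, -1, -10], "turn": 0}
    - {"hand": 45, "translation": [-1, -1, -20], "turn": 0}
    - {"hand": 45, "translation": [-1, -1, -27], "turn": 0}
    - {"hand": 45, "translation": [-1, -1, -30], "turn": 0}
    - {"hand": 45, "translation": [-1, -1, -31], "turn": 0}
    - {"hand": 45, "translation": [-1, -1, -32], "turn": 0}
    - {"hand": 45, "translation": [-1, -1, -32], "turn": 0}
    - {"hand": 45, "translation": [-1, -1, -32], "turn": 0}

```text
t: 6.5
tcp_pos: [0.5067, 0.2436, 0.0066]
ee_rot: [0.482, 3.104, 0.001]
wrist_force: [0.4, 0.5, -1.4]
width: 0.628
gripper_force: 42.7
```

>>> apply_moves:
  commands:
    - {"hand": 45, "translation": [0, 0, -1], "turn": 0}
    - {"hand": 45, "translation": [0, 0, -1], "turn": 0}
    - {"hand": 62, "translation": [0, 0, -1], "turn": 0}
    - {"hand": 70, "translation": [0, 0, -1], "turn": 0}
    - {"hand": 75, "translation": [0, 0, -1], "turn": 0}
    - {"hand": 75, "translation": [0, 0, 0], "turn": 0}
    - {"hand": 75, "translation": [0, 0, 10], "turn": 0}
    - {"hand": 75, "translation": [0, 0, 40], "turn": 0}
    - {"hand": 75, "translation": [0, 0, 80], "turn": 0}
    - {"hand": 75, "translation": [0, 0, 115], "turn": 0}
    - {"hand": 75, "translation": [0, 0, 140], "turn": 0}
    - {"hand": 75, "translation": [0, 0, 140], "turn": 0}

```text
t: 7.5
tcp_pos: [0.5098, 0.2451, 0.153]
ee_rot: [0.481, 3.096, 0.011]
wrist_force: [0.4, 1.1, -0.6]
width: 0.882
gripper_force: 0.0
```

>>> apply_moves:
  commands:
    - {"hand": 75, "translation": [24, 0, 0], "turn": 0}
    - {"hand": 75, "translation": [54, 4, 0], "turn": 0}
    - {"hand": 75, "translation": [84, 8, 0], "turn": 0}
    - {"hand": 75, "translation": [110, 12, 0], "turn": 0}
    - {"hand": 75, "translation": [125, 14, 0], "turn": 0}
    - {"hand": 75, "translation": [131, 15, 0], "turn": 0}
    - {"hand": 75, "translation": [131, 15, 0], "turn": 0}
    - {"hand": 75, "translation": [131, 15, 0], "turn": 0}

```text
t: 8.17
tcp_pos: [0.6363, 0.2582, 0.1459]
ee_rot: [-0.481, -3.103, 0.001]
wrist_force: [-0.9, 0.4, 0.5]
width: 0.881
gripper_force: 0.0
```

Run:
```python
from h import *
f=grab('wrist','w6.png');s=robot.sense();print(s['tcp_pos'],s['wrist_force'],s['qpos'])
```

```text
[0.63599121 0.25844989 0.14603269] [-0.36560783 -0.23414081  0.05262919] [-0.575864    0.6170416   0.20556037  1.58189669 -0.1452833   0.95921227
  0.93994567]
```

View pics/w6.png

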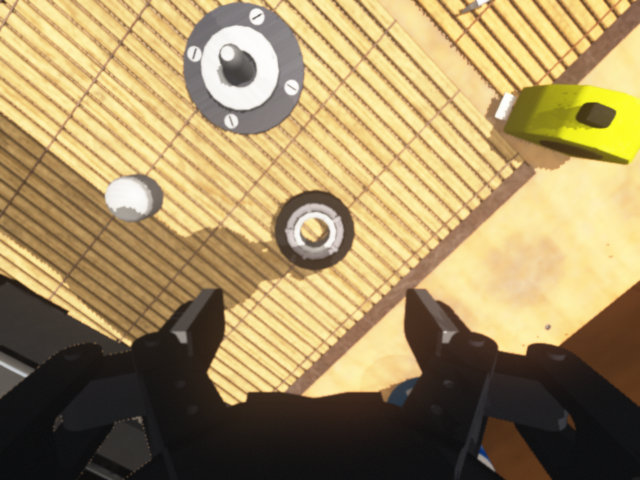

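The large washer lies flat round the pin at (240,68), the wheel is at (315,230) and the cap at (131,198).

Run:
```python
from h import *
f=grab('wrist');h,S,V=hsvm(f)
k=np.ones((3,3))
m=cv2.morphologyEx(((V<75)&win(315,230,48)).astype(np.uint8),cv2.MORPH_OPEN,k)
for z in(.01,.02): print('tyre',z,blobs(f,m,z))
m=((S<80)&(V>80)&win(314,229,32)).astype(np.uint8);print('hub/web',blobs(f,m,.02))
m=((S<60)&(V>110)&win(240,68,48)).astype(np.uint8);m=cv2.morphologyEx(m,cv2.MORPH_OPEN,np.ones((5,5)))
print('lw',blobs(f,m,.016,500))
c=cloud(f)
for n,w,z0,z1 in(('wheel',(315,230,45),.012,.03),('cap',(131,198,30),.012,.04),('pin',(235,60,30),.045,.07),('lw',(240,68,45),.011,.022)):
    q=win(*w)&(c[...,2]>z0)&(c[...,2]<z1);P=c[q]*1000
    (x,y),r=cv2.minEnclosingCircle(P[:,:2].astype(np.float32));print(n,q.sum(),P.mean(0).round(1),np.percentile(P[:,2],[50,95]).round(1),(round(x,1),round(y,1),round(r,1)))
print(robot.sense()['tcp_pos'])
```

```text
tyre 0.01 []
tyre 0.02 []
hub/web [(array([313., 231.]), array([636.1, 257.9,  45.9,  48. ]))]
lw [(array([238.,  73.]), array([507.5, 245.1,  68.5,  77.9]))]
wheel 4302 [635.8 258.9  18.8] [19.3 20.9] (636.5, 258.7, 31.8)
cap 1944 [568.5 135.4  25.9] [27.2 30. ] (568.8, 131.7, 18.0)
pin 549 [508.5 244.9  52. ] [52.2 56.5] (507.1, 244.2, 7.9)
lw 4119 [508.2 244.   15.7] [15.8 17.1] (507.5, 243.2, 28.1)
[0.6360314  0.25852557 0.14625651]
```

>>> apply_moves:
  commands:
    - {"hand": 78, "translation": [0, 0, -30], "turn": 0}
    - {"hand": 78, "translation": [0, 0, -65], "turn": 0}
    - {"hand": 78, "translation": [0, 0, -95], "turn": 0}
    - {"hand": 78, "translation": [0, 0, -120], "turn": 0}
    - {"hand": 78, "translation": [0, 0, -135], "turn": 0}
    - {"hand": 78, "translation": [0, 0, -142], "turn": 0}
    - {"hand": 78, "translation": [0, 0, -145], "turn": 0}
    - {"hand": 78, "translation": [0, 0, -145], "turn": 0}
    - {"hand": 78, "translation": [0, 0, -145], "turn": 0}

```text
t: 9.02
tcp_pos: [0.6385, 0.2589, 0.003]
ee_rot: [0.481, 3.102, 0.002]
wrist_force: [0.7, 0.3, -0.3]
width: 0.916
gripper_force: 0.0
```

>>> apply_moves:
  commands:
    - {"hand": 70, "translation": [0, 0, 0], "turn": 0}
    - {"hand": 60, "translation": [0, 0, 0], "turn": 0}
    - {"hand": 52, "translation": [0, 0, 0], "turn": 0}
    - {"hand": 52, "translation": [0, 0, 0], "turn": 0}
    - {"hand": 52, "translation": [0, 0, 0], "turn": 0}
    - {"hand": 52, "translation": [0, 0, 0], "turn": 0}
    - {"hand": 52, "translation": [0, 0, 0], "turn": 0}
  force: 40

```text
t: 9.6
tcp_pos: [0.6386, 0.2589, 0.0035]
ee_rot: [0.482, 3.102, 0.003]
wrist_force: [-1.0, -0.0, 6.1]
width: 0.717
gripper_force: 43.4
```

>>> apply_moves:
  commands:
    - {"hand": 52, "translation": [0, 0, 4], "turn": 0}
    - {"hand": 52, "translation": [0, 0, 20], "turn": 0}
    - {"hand": 52, "translation": [0, 0, 50], "turn": 0}
    - {"hand": 52, "translation": [0, 0, 80], "turn": 0}
    - {"hand": 52, "translation": [0, 0, 97], "turn": 0}
    - {"hand": 52, "translation": [-20, -2, 100], "turn": 0}
    - {"hand": 52, "translation": [-50, -6, 100], "turn": 0}
    - {"hand": 52, "translation": [-80, -10, 100], "turn": 0}
    - {"hand": 52, "translation": [-110, -13, 100], "turn": 0}
    - {"hand": 52, "translation": [-130, -15, 100], "turn": 0}
    - {"hand": 52, "translation": [-130, -15, 100], "turn": 0}
    - {"hand": 52, "translation": [-130, -15, 100], "turn": 0}

```text
t: 10.6
tcp_pos: [0.507, 0.2439, 0.1028]
ee_rot: [0.48, 3.104, 0.002]
wrist_force: [0.1, 0.1, -1.3]
width: 0.717
gripper_force: 44.1
```

Run:
```python
from h import *
f=grab('wrist','w7.png');s=robot.sense();t=s['tcp_pos']*1000;print(t,s['wrist_force'],s['width'])
c=cloud(f)*1000;h,S,V=hsvm(f)
q=win(315,305,75)&(abs(c[...,2]-t[2]-15)<8)
P=c[q];print(q.sum(),P.mean(0),np.percentile(P[:,2],[5,50,95]))
m=q&(S<80)&(V>80)
print(blobs(f,m,(t[2]+16)/1000,300))
```

```text
[508.22540199 243.85377616 102.73400681] [ 0.31785555  0.26007135 -1.59017199] 0.7224013635783045
16706 [503.79097147 245.05057931 117.99279445] [114.54770534 118.68199602 120.08122272]
[(array([311., 308.]), array([504.5, 245. ,  43.5,  45.4]))]
```

View pics/w7.png

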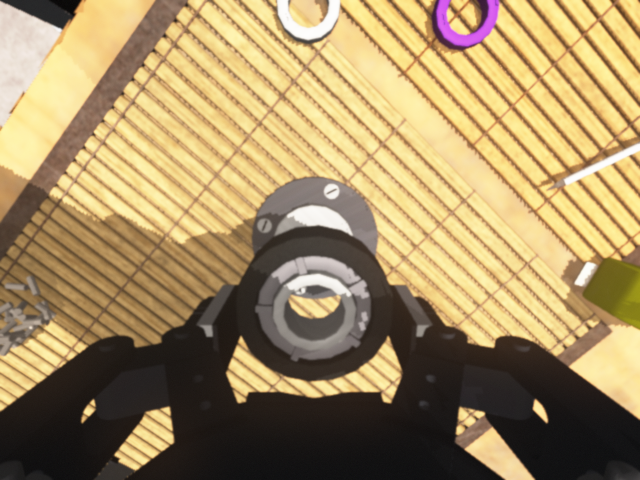

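The wheel is held level at (315,305), about 3 mm off the TCP in −x. I'll compensate and lower onto the pin.

>>> apply_moves:
  commands:
    - {"hand": 52, "translation": [2, 0, 0], "turn": 0}
    - {"hand": 52, "translation": [2, 0, -20], "turn": 0}
    - {"hand": 52, "translation": [2, 0, -34], "turn": 0}
    - {"hand": 52, "translation": [2, 0, -42], "turn": 0}
    - {"hand": 52, "translation": [2, 0, -50], "turn": 0}
    - {"hand": 52, "translation": [2, 0, -58], "turn": 0}
    - {"hand": 52, "translation": [2, 0, -58], "turn": 0}

```text
t: 11.23
tcp_pos: [0.509, 0.243, 0.0419]
ee_rot: [-0.482, -3.103, 0.002]
wrist_force: [-0.5, -0.2, -0.6]
width: 0.718
gripper_force: 44.0
```

Run:
```python
from h import *
f=grab('wrist','w8.png');s=robot.sense();t=s['tcp_pos']*1000;print(t,s['wrist_force'],s['ee_rot'])
c=cloud(f)*1000
q=win(315,308,40)&(c[...,2]>42)&(c[...,2]<58);P=c[q];print('pin',q.sum(),P.mean(0))
q=win(315,305,75)&(abs(c[...,2]-t[2]-15)<8);P=c[q];print('wheel',q.sum(),P.mean(0),np.linalg.lstsq(np.c_[P[:,:2],np.ones(len(P))],P[:,2],rcond=None)[0])
```

```text
[509.2623008  243.14086844  42.66081646] [-0.06218171  0.160335   -1.09502668] [-4.81885780e-01 -3.10349162e+00  1.37461620e-03]
pin 4223 [507.38840226 243.95172631  53.77257207]
wheel 17329 [505.86513172 244.19589093  57.02942802] [ 3.14798802e-03 -5.20867166e-03  5.67089069e+01]
```

>>> apply_moves:
  commands:
    - {"hand": 52, "translation": [0, 0, -8], "turn": 0}
    - {"hand": 52, "translation": [0, 0, -15], "turn": 0}
    - {"hand": 52, "translation": [0, 0, -19], "turn": 0}
    - {"hand": 52, "translation": [0, 0, -21], "turn": 0}
    - {"hand": 52, "translation": [0, 0, -22], "turn": 0}
    - {"hand": 52, "translation": [0, 0, -22], "turn": 0}
    - {"hand": 52, "translation": [0, 0, -22], "turn": 0}

```text
t: 11.87
tcp_pos: [0.5095, 0.2435, 0.0215]
ee_rot: [0.482, 3.104, 0.0]
wrist_force: [-0.6, -1.0, -1.1]
width: 0.717
gripper_force: 44.1
```

>>> apply_moves:
  commands:
    - {"hand": 52, "translation": [0, 0, -1.5], "turn": 0}
    - {"hand": 52, "translation": [0, 0, -1.5], "turn": 0}
    - {"hand": 70, "translation": [0, 0, -1.5], "turn": 0}
    - {"hand": 80, "translation": [0, 0, -1.5], "turn": 0}
    - {"hand": 80, "translation": [0, 0, -1], "turn": 0}
    - {"hand": 80, "translation": [0, 0, 1], "turn": 0}
    - {"hand": 80, "translation": [0, 0, 15], "turn": 0}
    - {"hand": 80, "translation": [0, 0, 45], "turn": 0}
    - {"hand": 80, "translation": [0, 0, 80], "turn": 0}
    - {"hand": 80, "translation": [0, 0, 110], "turn": 0}
    - {"hand": 70, "translation": [0, 0, 125], "turn": 0}
    - {"hand": 70, "translation": [0, 0, 125], "turn": 0}

```text
t: 12.87
tcp_pos: [0.5119, 0.2446, 0.1508]
ee_rot: [0.481, 3.098, 0.008]
wrist_force: [0.8, -0.8, 0.4]
width: 0.819
gripper_force: 0.0
```

>>> apply_moves:
  commands:
    - {"hand": 60, "translation": [-25, 7, 0], "turn": 0}
    - {"hand": 52, "translation": [-60, 17, 0], "turn": 0}
    - {"hand": 52, "translation": [-95, 27, 0], "turn": 0}
    - {"hand": 52, "translation": [-122, 35, 0], "turn": 0}
    - {"hand": 52, "translation": [-138, 40, 0], "turn": 0}
    - {"hand": 52, "translation": [-142, 41, 0], "turn": 0}
    - {"hand": 52, "translation": [-142, 41, 0], "turn": 0}
    - {"hand": 52, "translation": [-142, 41, 0], "turn": 0}

```text
t: 13.53
tcp_pos: [0.3682, 0.2842, 0.1462]
ee_rot: [0.482, 3.104, 0.0]
wrist_force: [0.7, -0.5, 0.1]
width: 0.611
gripper_force: 0.0
```

Run:
```python
from h import *
f=grab('wrist','w9.png');s=robot.sense();t=s['tcp_pos']*1000;print(t,s['wrist_force'],s['width'])
h,S,V=hsvm(f)
m=((S<60)&(V>130)&win(315,225,90));print(blobs(f,m,.01,200))
g=grab('top');c=cloud(g)*1000
q=(np.hypot(c[...,0]-507,c[...,1]-244)<26)&(c[...,2]<44)&(c[...,2]>8);P=c[q];print('wheel on axle',q.sum(),np.percentile(P[:,2],[5,50,95]))
cv2.imwrite('pics/t9.png',np.hstack([f['color'][:,:,::-1][:,120:520],cv2.resize(g['color'][215:335,220:320,::-1],(400,480),interpolation=2)]))
```

```text
[368.56728671 284.03379802 146.24512493] [0.55512474 0.0144503  0.63711559] 0.6110383816740792
[(array([314., 226.]), array([366.7, 284.7,  36.2,  37. ]))]
wheel on axle 277 [24.27734691 34.71709813 39.08563271]
```

View pics/t9.png

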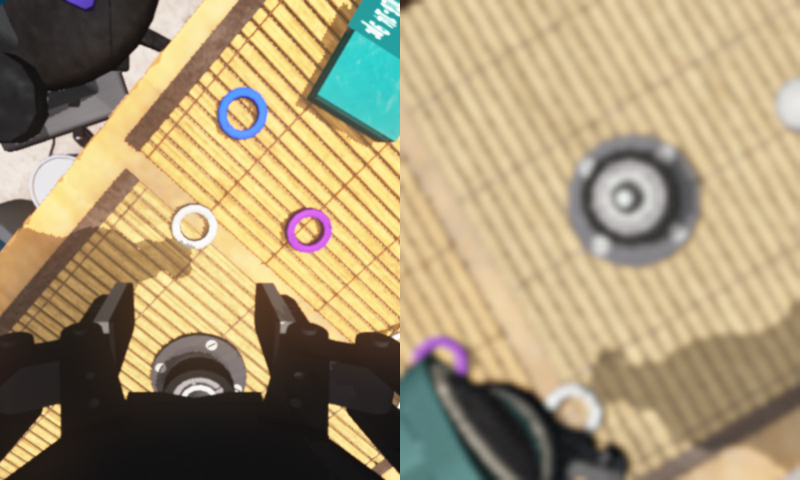

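The wheel is seated round the pin, and the small white washer sits at wrist-image (314,226), clear of the purple ring at (429,230).

>>> apply_moves:
  commands:
    - {"hand": 52, "translation": [-2, 0, -30], "turn": 0}
    - {"hand": 52, "translation": [-2, 0, -65], "turn": 0}
    - {"hand": 52, "translation": [-2, 0, -95], "turn": 0}
    - {"hand": 52, "translation": [-2, 0, -120], "turn": 0}
    - {"hand": 52, "translation": [-2, 0, -134], "turn": 0}
    - {"hand": 52, "translation": [-2, 0, -140], "turn": 0}
    - {"hand": 52, "translation": [-2, 0, -143], "turn": 0}
    - {"hand": 52, "translation": [-2, 0, -144], "turn": 0}
    - {"hand": 52, "translation": [-2, 0, -144], "turn": 0}

```text
t: 14.38
tcp_pos: [0.3662, 0.2847, 0.0029]
ee_rot: [0.482, 3.103, 0.002]
wrist_force: [0.5, -0.6, 0.6]
width: 0.609
gripper_force: 0.0
```

>>> apply_moves:
  commands:
    - {"hand": 44, "translation": [0, 0, 0], "turn": 0}
    - {"hand": 36, "translation": [0, 0, 0], "turn": 0}
    - {"hand": 28, "translation": [0, 0, 0], "turn": 0}
    - {"hand": 28, "translation": [0, 0, 0], "turn": 0}
    - {"hand": 28, "translation": [0, 0, 0], "turn": 0}
    - {"hand": 28, "translation": [0, 0, 0], "turn": 0}
    - {"hand": 28, "translation": [0, 0, 0], "turn": 0}
  force: 40

```text
t: 14.97
tcp_pos: [0.3661, 0.285, 0.0037]
ee_rot: [0.482, 3.103, 0.003]
wrist_force: [-1.0, -1.1, 7.1]
width: 0.411
gripper_force: 39.1
```

>>> apply_moves:
  commands:
    - {"hand": 28, "translation": [0, 0, 4], "turn": 0}
    - {"hand": 28, "translation": [0, 0, 20], "turn": 0}
    - {"hand": 28, "translation": [0, 0, 50], "turn": 0}
    - {"hand": 28, "translation": [0, 0, 80], "turn": 0}
    - {"hand": 28, "translation": [5, -1, 97], "turn": 0}
    - {"hand": 28, "translation": [30, -9, 100], "turn": 0}
    - {"hand": 28, "translation": [65, -19, 100], "turn": 0}
    - {"hand": 28, "translation": [100, -29, 100], "turn": 0}
    - {"hand": 28, "translation": [130, -38, 100], "turn": 0}
    - {"hand": 28, "translation": [141, -41, 100], "turn": 0}
    - {"hand": 28, "translation": [141, -41, 100], "turn": 0}
    - {"hand": 28, "translation": [141, -41, 100], "turn": 0}

```text
t: 15.97
tcp_pos: [0.5058, 0.2433, 0.1023]
ee_rot: [-0.483, -3.103, 0.0]
wrist_force: [-0.7, -0.2, -0.6]
width: 0.408
gripper_force: 40.0
```

```bash
cat > held.py <<'E'
from h import *
import sys
r=float(sys.argv[1]);z0=float(sys.argv[2])   # radius of search, top height above tcp
f=grab('wrist','held.png');s=robot.sense();t=s['tcp_pos']*1000;print('tcp',t,s['wrist_force'],s['width'])
c=cloud(f)*1000;h,S,V=hsvm(f)
q=(abs(c[...,2]-t[2]-z0)<4)&(np.hypot(c[...,0]-t[0],c[...,1]-t[1])<r)
P=c[q];n,tmp=cv2.connectedComponents(q.astype(np.uint8))
print('part',q.sum(),P.mean(0),'slope',np.linalg.lstsq(np.c_[P[:,:2]-P[:,:2].mean(0),np.ones(len(P))],P[:,2],rcond=None)[0])
hull=cv2.minEnclosingCircle(P[:,:2].astype(np.float32));print('circle',hull)
m=q&(S<70)&(V>90);print('blob',blobs(f,m,(t[2]+z0)/1000,200))
q=win(315,308,50)&(c[...,2]>48)&(c[...,2]<58);print('pin',q.sum(),c[q].mean(0) if q.any() else '')
E
python3 held.py 24 6.3
```

```text
tcp [504.86000971 243.86862017 102.18228066] [-0.87648231 -0.14229963 -1.05522754] 0.4103026884360127
part 3838 [505.43436982 243.60678473 108.13407163] slope [ 2.06269730e-03 -1.82873359e-03  1.08134072e+02]
circle ((502.68365478515625, 244.5475616455078), 23.126840591430664)
blob [(array([314., 302.]), array([505.6, 243.4,  35.8,  37.8]))]
pin 33 [504.73878084 247.36860543  52.14903036]
```

>>> apply_moves:
  commands:
    - {"hand": 28, "translation": [1.5, 0.5, 0], "turn": 0}
    - {"hand": 28, "translation": [1.5, 0.5, -18], "turn": 0}
    - {"hand": 28, "translation": [1.5, 0.5, -32], "turn": 0}
    - {"hand": 28, "translation": [1.5, 0.5, -40], "turn": 0}
    - {"hand": 28, "translation": [1.5, 0.5, -46], "turn": 0}
    - {"hand": 28, "translation": [1.5, 0.5, -50], "turn": 0}
    - {"hand": 28, "translation": [1.5, 0.5, -50], "turn": 0}

```text
t: 16.6
tcp_pos: [0.5072, 0.2441, 0.0518]
ee_rot: [-0.481, -3.104, 0.001]
wrist_force: [0.9, 0.4, -0.4]
width: 0.409
gripper_force: 40.0
```

```bash
python3 held.py 24 6.3
```

```text
tcp [507.70949796 244.15562875  52.35979887] [ 0.33417031 -0.18018958 -0.47815443] 0.41131843778588545
part 4079 [506.85734943 244.42127591  57.63058444] slope [ 1.96522002e-03 -3.44548275e-03  5.76305844e+01]
circle ((504.9903564453125, 245.0106658935547), 22.743310928344727)
blob [(array([314., 302.]), array([506.9, 244.3,  35.7,  37.5]))]
pin 3709 [506.2003946  244.85690484  55.43973551]
```

Centred and level. I'll lower to about 40 mm, release and rise.

>>> apply_moves:
  commands:
    - {"hand": 28, "translation": [0, 0, -5], "turn": 0}
    - {"hand": 28, "translation": [0, 0, -9], "turn": 0}
    - {"hand": 28, "translation": [0, 0, -11], "turn": 0}
    - {"hand": 28, "translation": [0, 0, -11], "turn": 0}
    - {"hand": 28, "translation": [0, 0, -11], "turn": 0}
    - {"hand": 28, "translation": [0, 0, -11], "turn": 0}

```text
t: 17.15
tcp_pos: [0.508, 0.244, 0.0415]
ee_rot: [0.482, 3.104, 0.0]
wrist_force: [-0.1, -0.2, -0.1]
width: 0.411
gripper_force: 40.0
```

```bash
python3 held.py 24 6.3
```

```text
tcp [508.03544506 243.95904006  41.48787696] [-0.09082991 -0.10436123 -0.02771422] 0.4144285820995833
part 4329 [507.06880321 244.43533312  47.43197087] slope [-1.32975629e-03 -1.27653436e-03  4.74319709e+01]
circle ((505.4894104003906, 244.79910278320312), 22.880823135375977)
blob [(array([315., 303.]), array([508. , 244. ,  35.7,  38.1]))]
pin 1902 [506.01202131 244.56967469  51.62087977]
```

>>> apply_moves:
  commands:
    - {"hand": 28, "translation": [0, 0, -1.5], "turn": 0}
    - {"hand": 28, "translation": [0, 0, -1.5], "turn": 0}
    - {"hand": 40, "translation": [0, 0, -1.5], "turn": 0}
    - {"hand": 50, "translation": [0, 0, -1.5], "turn": 0}
    - {"hand": 54, "translation": [0, 0, -1.5], "turn": 0}
    - {"hand": 54, "translation": [0, 0, 0], "turn": 0}
    - {"hand": 54, "translation": [0, 0, 15], "turn": 0}
    - {"hand": 54, "translation": [0, 0, 45], "turn": 0}
    - {"hand": 54, "translation": [0, 0, 75], "turn": 0}
    - {"hand": 54, "translation": [0, 0, 98], "turn": 0}
    - {"hand": 54, "translation": [0, 0, 105], "turn": 0}
    - {"hand": 54, "translation": [0, 0, 105], "turn": 0}

```text
t: 18.2
tcp_pos: [0.5092, 0.2446, 0.1486]
ee_rot: [0.481, 3.101, 0.005]
wrist_force: [0.1, -0.0, -1.1]
width: 0.633
gripper_force: 0.0
```

Run:
```python
from h import *
f=grab('wrist','w10.png');s=robot.sense();print(s['tcp_pos'],s['wrist_force'],s['width'])
c=cloud(f)*1000
for z0,z1 in((44,48.5),(32,39)):
    q=(np.hypot(c[...,0]-507,c[...,1]-244)<40)&(c[...,2]>z0)&(c[...,2]<z1);P=c[q]
    print(q.sum(),P.mean(0),cv2.minEnclosingCircle(P[:,:2].astype(np.float32)))
t=grab('top');ct=cloud(t)*1000
q=(np.hypot(ct[...,0]-567,ct[...,1]-132)<40)&(ct[...,2]>15)&(ct[...,2]<45);print('cap',q.sum(),ct[q].mean(0) if q.any() else '')
q=(ct[...,2]>120)&(ct[...,2]<190)&(ct[...,0]>.5)&(ct[...,1]<250);P=ct[q];d=np.hypot(P[:,0]-568,P[:,1]-132);i=np.argsort(d)[:5];print('nearest tall',d[i],P[i])
```

```text
[0.50808125 0.24418133 0.14685841] [ 0.37965785  0.66529697 -0.12837542] 0.6365447521918564
1238 [507.94205991 244.3878705   45.84998262] ((508.6973571777344, 244.0045166015625), 18.769001007080078)
3361 [505.37617316 244.84521123  35.20506527] ((507.7238464355469, 243.98980712890625), 31.853546142578125)
cap 147 [568.58064874 130.72231681  27.24962504]
nearest tall [122.12088578 122.56677831 122.63159592 123.05589642 123.22139363] [[640.52171613  33.74466206 127.83247191]
 [643.96264185  35.81116392 121.39229566]
 [641.82732718  34.08149266 135.24967259]
 [645.18325966  36.15899587 129.35258983]
 [639.53487172  31.66917734 134.23723249]]
```

>>> apply_moves:
  commands:
    - {"hand": 54, "translation": [12, -22, 0], "turn": 0}
    - {"hand": 54, "translation": [28, -52, 0], "turn": 0}
    - {"hand": 54, "translation": [44, -82, 0], "turn": 0}
    - {"hand": 54, "translation": [55, -104, 0], "turn": 0}
    - {"hand": 54, "translation": [59, -112, 0], "turn": 0}
    - {"hand": 54, "translation": [59, -112, 0], "turn": 0}
    - {"hand": 54, "translation": [59, -112, 0], "turn": 0}

```text
t: 18.88
tcp_pos: [0.5658, 0.1326, 0.145]
ee_rot: [-0.481, -3.102, 0.001]
wrist_force: [-0.1, 1.0, 0.2]
width: 0.633
gripper_force: 0.0
```

Run:
```python
from h import *
f=grab('wrist','w11.png');s=robot.sense();print(s['tcp_pos'],s['wrist_force'])
c=cloud(f)*1000
for z0,z1 in((15,40),(23,40)):
    q=(np.hypot(c[...,0]-568,c[...,1]-132)<40)&(c[...,2]>z0)&(c[...,2]<z1);P=c[q]
    print(q.sum(),P.mean(0),P[:,2].max(),cv2.minEnclosingCircle(P[:,:2].astype(np.float32)))
```

```text
[0.56557296 0.1336654  0.14519952] [-0.52649313 -0.01976623  0.21449996]
1606 [566.46256594 132.15468925  27.00671488] 31.25443828395136 ((568.3656616210938, 131.6359405517578), 17.85908317565918)
1465 [567.3299296  131.90219007  27.6610759 ] 31.25443828395136 ((568.1734619140625, 131.62852478027344), 17.313844680786133)
```

>>> apply_moves:
  commands:
    - {"hand": 54, "translation": [2.5, -1, -25], "turn": 0}
    - {"hand": 54, "translation": [2.5, -1, -60], "turn": 0}
    - {"hand": 54, "translation": [2.5, -1, -90], "turn": 0}
    - {"hand": 54, "translation": [2.5, -1, -115], "turn": 0}
    - {"hand": 54, "translation": [2.5, -1, -130], "turn": 0}
    - {"hand": 54, "translation": [2.5, -1, -136], "turn": 0}
    - {"hand": 54, "translation": [2.5, -1, -138], "turn": 0}
    - {"hand": 54, "translation": [2.5, -1, -138], "turn": 0}

```text
t: 19.6
tcp_pos: [0.5691, 0.1323, 0.0084]
ee_rot: [-0.479, -3.105, -0.001]
wrist_force: [0.0, -1.0, 0.1]
width: 0.631
gripper_force: 0.0
```

>>> apply_moves:
  commands:
    - {"hand": 44, "translation": [0, 0, 0], "turn": 0}
    - {"hand": 34, "translation": [0, 0, 0], "turn": 0}
    - {"hand": 26, "translation": [0, 0, 0], "turn": 0}
    - {"hand": 26, "translation": [0, 0, 0], "turn": 0}
    - {"hand": 26, "translation": [0, 0, 0], "turn": 0}
    - {"hand": 26, "translation": [0, 0, 0], "turn": 0}
    - {"hand": 26, "translation": [0, 0, 0], "turn": 0}
  force: 40

```text
t: 20.18
tcp_pos: [0.5703, 0.1316, 0.0099]
ee_rot: [0.481, 3.103, 0.003]
wrist_force: [-1.4, 1.2, 6.8]
width: 0.4
gripper_force: 39.7
```

>>> apply_moves:
  commands:
    - {"hand": 26, "translation": [0, 0, 4], "turn": 0}
    - {"hand": 26, "translation": [0, 0, 20], "turn": 0}
    - {"hand": 26, "translation": [0, 0, 50], "turn": 0}
    - {"hand": 26, "translation": [0, 0, 85], "turn": 0}
    - {"hand": 26, "translation": [0, 0, 110], "turn": 0}
    - {"hand": 26, "translation": [-12, 22, 112], "turn": 0}
    - {"hand": 26, "translation": [-28, 52, 112], "turn": 0}
    - {"hand": 26, "translation": [-44, 82, 112], "turn": 0}
    - {"hand": 26, "translation": [-56, 104, 112], "turn": 0}
    - {"hand": 26, "translation": [-60, 112, 112], "turn": 0}
    - {"hand": 26, "translation": [-60, 112, 112], "turn": 0}
    - {"hand": 26, "translation": [-60, 112, 112], "turn": 0}

```text
t: 21.18
tcp_pos: [0.5098, 0.2423, 0.1206]
ee_rot: [0.481, 3.104, -0.001]
wrist_force: [0.2, 0.1, -0.7]
width: 0.4
gripper_force: 40.0
```

```bash
python3 held.py 24 19
python3 - <<'E'
from h import *
f=robot.grab_frame('wrist');c=cloud(f)*1000;t=robot.sense()['tcp_pos']*1000
q=(c[...,2]>t[2]+11.5)&(np.hypot(c[...,0]-t[0],c[...,1]-t[1])<19)&win(315,300,60);P=c[q]
print(P.mean(0),P[:,2].max()-t[2],cv2.minEnclosingCircle(P[:,:2].astype(np.float32)))
E
```

```text
tcp [510.32781057 241.25830304 120.56036976] [-0.51591692 -1.10487445 -0.59515674] 0.40033937898075617
part 5286 [506.59001424 243.26330684 138.77287605] slope [ 2.88192727e-02 -9.47199929e-03  1.38772876e+02]
circle ((507.58984375, 242.0822296142578), 22.73211097717285)
blob [(array([314., 304.]), array([506.3, 243.5,  30.9,  31.3]))]
pin 1 [518.88339592 254.85464873  48.07061722]
[506.86685991 241.86473262 140.40971813] 45.704309068240164 ((510.3802490234375, 240.89639282226562), 18.991180419921875)
```

View pics/held.png

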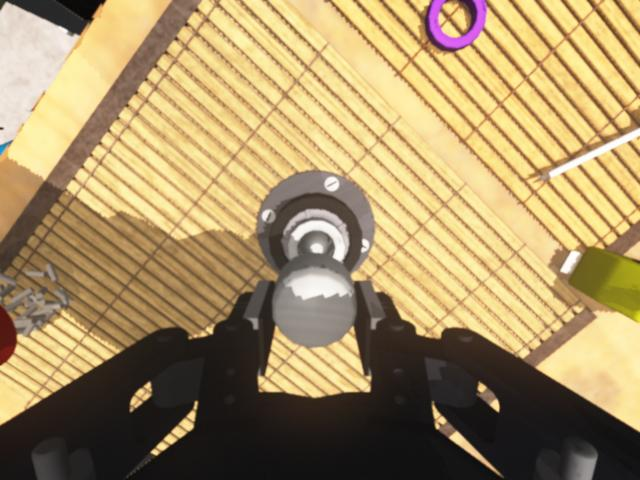

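The cap is held upright at (314,304). I'll make a small correction and lower it.

>>> apply_moves:
  commands:
    - {"hand": 26, "translation": [-0.5, 1.5, 0], "turn": 0}
    - {"hand": 26, "translation": [-0.5, 1.5, -20], "turn": 0}
    - {"hand": 26, "translation": [-0.5, 1.5, -36], "turn": 0}
    - {"hand": 26, "translation": [-0.5, 1.5, -46], "turn": 0}
    - {"hand": 26, "translation": [-0.5, 1.5, -52], "turn": 0}
    - {"hand": 26, "translation": [-0.5, 1.5, -57], "turn": 0}
    - {"hand": 26, "translation": [-0.5, 1.5, -61], "turn": 0}
    - {"hand": 26, "translation": [-0.5, 1.5, -61], "turn": 0}
    - {"hand": 26, "translation": [-0.5, 1.5, -61], "turn": 0}

```text
t: 22.03
tcp_pos: [0.5092, 0.2445, 0.0596]
ee_rot: [0.482, 3.104, 0.0]
wrist_force: [-0.2, 0.2, -0.1]
width: 0.4
gripper_force: 40.0
```

```bash
python3 held.py 24 19
```

```text
tcp [509.2827357  244.59529485  59.8227075 ] [-0.81259588  0.81410018 -0.82292826] 0.3999350317861408
part 5252 [506.06069655 245.58986469  77.87110398] slope [ 2.68311993e-02 -8.28444761e-03  7.78711040e+01]
circle ((506.2293395996094, 245.59056091308594), 22.67715835571289)
blob [(array([315., 305.]), array([505.7, 245.6,  30.7,  31. ]))]
pin 134 [495.67589147 248.63327154  55.02045075]
```

>>> apply_moves:
  commands:
    - {"hand": 26, "translation": [0.5, -1, -1], "turn": 0}
    - {"hand": 26, "translation": [0.5, -1, -2], "turn": 0}
    - {"hand": 26, "translation": [0.5, -1, -3], "turn": 0}
    - {"hand": 26, "translation": [0.5, -1, -3.5], "turn": 0}
    - {"hand": 26, "translation": [0.5, -1, -3.5], "turn": 0}
    - {"hand": 26, "translation": [0.5, -1, -3.5], "turn": 0}

```text
t: 22.58
tcp_pos: [0.5094, 0.2435, 0.056]
ee_rot: [0.482, 3.104, 0.0]
wrist_force: [-0.3, -0.3, 0.2]
width: 0.396
gripper_force: 40.2
```

Now seated, within about 0.5 mm. I'll release, rise and check.

>>> apply_moves:
  commands:
    - {"hand": 26, "translation": [0, 0, -0.5], "turn": 0}
    - {"hand": 38, "translation": [0, 0, -0.5], "turn": 0}
    - {"hand": 48, "translation": [0, 0, -0.5], "turn": 0}
    - {"hand": 54, "translation": [0, 0, -0.5], "turn": 0}
    - {"hand": 54, "translation": [0, 0, 0], "turn": 0}
    - {"hand": 54, "translation": [0, 0, 10], "turn": 0}
    - {"hand": 54, "translation": [0, 0, 35], "turn": 0}
    - {"hand": 54, "translation": [0, 0, 65], "turn": 0}
    - {"hand": 54, "translation": [0, 0, 90], "turn": 0}
    - {"hand": 54, "translation": [20, 0, 100], "turn": 0}
    - {"hand": 54, "translation": [40, 0, 100], "turn": 0}
    - {"hand": 54, "translation": [40, 0, 100], "turn": 0}

```text
t: 23.58
tcp_pos: [0.5536, 0.2432, 0.1584]
ee_rot: [0.484, 3.098, 0.004]
wrist_force: [-0.1, -1.4, 0.5]
width: 0.631
gripper_force: 0.0
```

Run:
```python
from h import *
f=grab('wrist','fin.png');s=robot.sense();print(s['t'],s['tcp_pos'],s['wrist_force'],s['width'])
c=cloud(f)*1000
for n,z0,z1,r in(('cap',58,90,25),('sw',43,47.5,22),('wheel',33,38.5,36),('lw',14,18,30)):
    q=(np.hypot(c[...,0]-507,c[...,1]-244)<r)&(c[...,2]>z0)&(c[...,2]<z1);P=c[q]
    if q.sum(): print(n,q.sum(),P.mean(0).round(1),np.percentile(P[:,2],99).round(1),cv2.minEnclosingCircle(P[:,:2].astype(np.float32)))
g=grab('top');cv2.imwrite('pics/fin2.png',np.hstack([f['color'][:,:,::-1][:,120:520],cv2.resize(g['color'][200:320,250:350,::-1],(400,480),interpolation=2)]))
```

```text
23.6333 [0.55115288 0.24304972 0.1570865 ] [-0.23449776 -0.09378866 -1.15065265] 0.6337540320518023
cap 2288 [507.3 244.8  73.3] 76.7 ((507.994140625, 244.2750244140625), 17.778682708740234)
sw 42 [504.5 258.9  44.8] 46.4 ((505.4753112792969, 250.81344604492188), 17.02627944946289)
wheel 2906 [506.2 245.2  35.5] 37.5 ((508.2540283203125, 244.12022399902344), 31.9360408782959)
```

View pics/fin2.png

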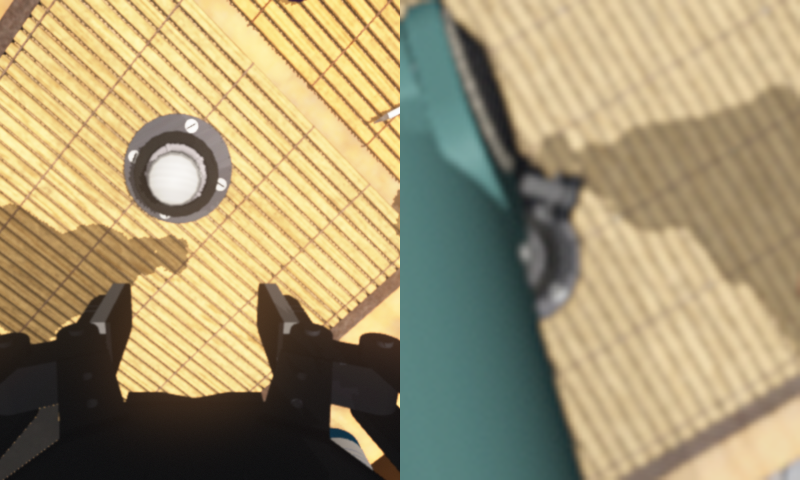

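The full stack is concentric on the axle with the cap top at 76 mm, as expected, and the gripper is clear. I'm handing it in.

```bash
python3 -c "
from plant import robot
print(robot.close_job())"
```

```text
the job is handed in; nothing more can be done
None
```

The wheel is assembled on the axle (large washer, wheel, small washer, cap fully down); everything is let go and the job is handed in at about 24 s, with no verdict returned.

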